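Tamp dry clay offcuts level in the reclaim tub

ROBOT

A 6-joint arm with a two-finger parallel gripper is mounted at the origin on the work surface. World frame = base frame: x ahead of the robot, y to its left, z up, the work surface at z = 0. Lengths are in mm, angles in rad, forces in N, time in s.
With the tool pointing down it reaches from about 350 to 725 mm from the base axis. Payload 6 kg.
Tool frame: the origin (TCP) lies between the finger pads, 19 mm behind the fingertips; this is the grasp point; z points along the fingers, y is the line along which they close (so a half turn about z gives the same grasp; the last joint's range is limited). The gripper opens to 85 mm and grips with 20 to 120 N. Pads are 22 mm wide; open, the fingers measure 114 mm over their backs; the gripper's body (76 mm by 85 mm) begins 54 mm behind the grasp point. The pads swing forward as they close: fully open they stand 13 mm farther back than shut.
Start: joints at [-0.924, 0.04, 0.085, 0, -1.615, -0.334], TCP at [184.644, -570.861, 249.961] pointing down, gripper open.
Joint ranges: [-2.56, 2.56], [-1.29, 2.01], [-1.08, 1.49], [-3.29, 1.98], [-2.81, -0.18], [-2.99, 2.99]. Speed limits (rad/s): [2.57, 2.57, 3.01, 3.14, 3.14, 3.14].

INTERFACE

Orientations are given as a 3x3 rotation matrix whose columns are the frame's x, y, z axes.
In Python, from cell import robot gives the robot as it stands. The module is installed in compiled form; this text tells all that it offers.
- The arm moves only by the shell command python3 -m creep FILE [FORCE], which reads ROWS from the file FILE. ROWS is a JSON list of rows, 1 to 10 of them, each written [opening, [dx, dy, dz], [rx, ry, rz]]: the opening from 0.0 (shut) to 1.0 (fully open), then dx, dy, dz in shares of the most that a row can go, 1 being 62.5 mm, then a rotation vector rx, ry, rz in normalised numbers (1 is 2 pi rad); each row shifts and turns the commanded pose from where the row before left it, along the tool's axes as they then stand; what a row does not reach is not made up. A row lasts 1/8 s, in which the tool goes at most 62.5 mm and 0.188 rad, less where a joint would pass 70% of its speed; a pose out of reach is approached as far as the arm can. The fingers move at their own pace and stop on an object; FORCE is the grip in N (left out, the last holds). Time passes only in rows, so rows that do not move let the fingers close. It prints the time, the measured TCP pose, the force, the opening and the grip force at its end. No shift or turn number may pass 1 either way. Input that does not fit is refused with a message, and nothing moves.
- robot.observe(): the state, without advancing time (a new reading comes with each control period).
- robot.read_camera(name): name is "scene" or "top"; returns the picture (480x640x3 uint8, red, green, blue); there is no depth.
- robot.camera_info(name): a dict with "fx", "fy", "cx", "cy" (pixels), "D" ([k1, k2, p1, p2, k3] as OpenCV has them; the pictures are not rectified), "rvec" (rotation vector, rad) and "tvec" (3), from world to camera coordinates, as OpenCV has them. Camera axes: x right, y down, z forward; pixel columns grow to the right and rows downward; lengths in mm; the calibration is good to about 2 mm. A picture is of the moment at which its call begins. camera_info takes no time and is no camera call.
- robot.hand_in(): hands the job in; it is judged then, once.
The state is a dict: "time": time; "joint_positions": joint angles; "dq": joint speeds; "joint_efforts": joint torques, N m; "position": TCP position; "orientation": TCP orientation; "wrist_force": force on the tool from outside, world axes, zero at the start; "wrist_torque": the same for the moment, N m; "gripper_width": opening from 0.0 (shut) to 1.0 (fully open); "grip_force": force on a finger pad.
Only numpy, scipy, OpenCV 4.12 (cv2) and the standard library are available. Lean on these libraries where they do the work, as an engineer would, in place of code of your own. Each camera call takes 0.05 s, during which the arm holds its last target. There are 200 camera calls.

TASK

The dry clay offcuts in the grey reclaim tub must lie level so that water will cover them: take the wooden tamper by its handle and press the three lumps of the middle column, which stand proud, down until each is firmly home on the tub floor and flush with its neighbours, finishing each with a firm steady push of about 15 newtons and never pushing a lump with more than 35, or it cracks. Press only with the tamper, not with the fingers. Then stand the tamper upright on the bench again and let go, leaving the pot, plaster mould and loop tool where they are.

Things in the scene. Friction and masses are not known exactly. Their poses are not given: they have to be found in the camera images.
- tub: open grey plastic tub, fixed to the bench, outside 190 (x) by 188 (y) by 60 mm high, walls and floor 5 mm thick: its inner floor is 5 mm above its origin. It holds nine dry clay lumps in three rows along the tub's y (rows at about x = -58, 0 and +58 mm in the tub's frame), three to a row. Origin: centre of the underside, z up.
- proud_1: middle lump of row 1 (row 1 at the tub's -x side): dry clay, 40 mm high, 54 mm long in x, 56 mm wide (y) on top, 40 below, 180 g, wedged between its neighbours, underside 7 to 16 mm above the tub floor. Sinks under a push of about 2 to 10 N, spreading them, and stops dead on the floor (go slowly), its top then 45 mm above the tub's origin, level with theirs. Origin: centre of underside, z up.
- side_1a: outer lump of row 1 on the tub's -y side: the same lump the other way up, wide face (56 mm in y) below, 40 mm on top, 54 mm long in x, 40 mm high, resting on the tub floor and free to slide on it. Origin: centre of its underside, z up.
- side_1b: outer lump of row 1 on the tub's +y side: the same lump the other way up, wide face (56 mm in y) below, 40 mm on top, 54 mm long in x, 40 mm high, resting on the tub floor and free to slide on it. Origin: centre of its underside, z up.
- proud_2: middle lump of row 2 (row 1 at the tub's -x side): dry clay, 40 mm high, 54 mm long in x, 56 mm wide (y) on top, 40 below, 180 g, wedged between its neighbours, underside 7 to 16 mm above the tub floor. Sinks under a push of about 2 to 10 N, spreading them, and stops dead on the floor (go slowly), its top then 45 mm above the tub's origin, level with theirs. Origin: centre of underside, z up.
- side_2a: outer lump of row 2 on the tub's -y side: the same lump the other way up, wide face (56 mm in y) below, 40 mm on top, 54 mm long in x, 40 mm high, resting on the tub floor and free to slide on it. Origin: centre of its underside, z up.
- side_2b: outer lump of row 2 on the tub's +y side: the same lump the other way up, wide face (56 mm in y) below, 40 mm on top, 54 mm long in x, 40 mm high, resting on the tub floor and free to slide on it. Origin: centre of its underside, z up.
- proud_3: middle lump of row 3 (row 1 at the tub's -x side): dry clay, 40 mm high, 54 mm long in x, 56 mm wide (y) on top, 40 below, 180 g, wedged between its neighbours, underside 7 to 16 mm above the tub floor. Sinks under a push of about 2 to 10 N, spreading them, and stops dead on the floor (go slowly), its top then 45 mm above the tub's origin, level with theirs. Origin: centre of underside, z up.
- side_3a: outer lump of row 3 on the tub's -y side: the same lump the other way up, wide face (56 mm in y) below, 40 mm on top, 54 mm long in x, 40 mm high, resting on the tub floor and free to slide on it. Origin: centre of its underside, z up.
- side_3b: outer lump of row 3 on the tub's +y side: the same lump the other way up, wide face (56 mm in y) below, 40 mm on top, 54 mm long in x, 40 mm high, resting on the tub floor and free to slide on it. Origin: centre of its underside, z up.
- tamper: beech tamper, 300 g, standing upright on the bench beside the tub. Flat sole block 50 by 50 by 24 mm high; square handle 28 by 28 mm on its centre line up to z = 140, with a stop collar 46 by 46 mm from z = 68 to 78: grip above the collar, tool centre 100 mm above the sole, so that the collar takes the push. Origin: centre of the sole's underside, z up.
- pot: bystander: terracotta pot, 84 mm across the mouth, 75 mm high, on the other side of the tub. Origin: centre of its underside.
- mould: bystander: plaster press-mould half, 90 (x) by 120 (y) by 45 mm high, beyond the tub. Origin: centre of its underside.
- loop_tool: bystander: clay loop tool lying flat along its x, wooden handle 110 mm long, 14 mm thick, origin under the middle of the handle.
There are look-alikes about, which are no part of the job. There is more than one size of the tamper; the job needs the middle-sized.

How it is judged (in metres and radians):
On the way, in this order (a step that is already met when the one before it is completed fails the run):
1. the tamper is picked up off the bench (height (world z) of tamper above 0.03 m), for 0.2 s.
2. all nine lumps lie level (underside within 3 mm of the tub floor) while the tamper pushes firmly (over 10 N) on one of them (z of each of proud_1, proud_2, proud_3, side_1a, side_1b, side_2a, side_2b, side_3a, side_3b in the frame of tub below 0.008 m and (contact force between tamper and proud_1 above 10 N or contact force between tamper and proud_2 above 10 N or contact force between tamper and proud_3 above 10 N or contact force between tamper and side_1a above 10 N or contact force between tamper and side_1b above 10 N or contact force between tamper and side_2a above 10 N or contact force between tamper and side_2b above 10 N or contact force between tamper and side_3a above 10 N or contact force between tamper and side_3b above 10 N)), for 0.3 s.
At the end, for the whole second after the job is handed in: All nine lumps lie in the tub, each underside within 3 mm of the tub floor and tilted by less than 0.08 rad; the tamper stands still and upright (within 0.08 rad) on its sole on the bench, let go (z of each of proud_1, proud_2, proud_3, side_1a, side_1b, side_2a, side_2b, side_3a, side_3b in the frame of tub below 0.008 m and angle between each of proud_1, proud_2, proud_3, side_1a, side_1b, side_2a, side_2b, side_3a, side_3b, tamper's own z axis and vertical below 0.08 rad and horizontal distance between each of proud_1, proud_2, proud_3, side_1a, side_1b, side_2a, side_2b, side_3a, side_3b and tub below 0.115 m and height (world z) of tamper below 0.004 m and linear speed of tamper below 0.02 m/s and contact force between the fingers and tamper below 0.1 N); the robot touches nothing.
It fails at once if a lump is pushed by the tamper with more than 35 N (the dry clay cracks) (contact force between tamper and proud_1 above 35 N or contact force between tamper and proud_2 above 35 N or contact force between tamper and proud_3 above 35 N or contact force between tamper and side_1a above 35 N or contact force between tamper and side_1b above 35 N or contact force between tamper and side_2a above 35 N or contact force between tamper and side_2b above 35 N or contact force between tamper and side_3a above 35 N or contact force between tamper and side_3b above 35 N).
It fails at once if the fingers push a lump (contact force between the fingers and proud_1 above 1 N or contact force between the fingers and proud_2 above 1 N or contact force between the fingers and proud_3 above 1 N or contact force between the fingers and side_1a above 1 N or contact force between the fingers and side_1b above 1 N or contact force between the fingers and side_2a above 1 N or contact force between the fingers and side_2b above 1 N or contact force between the fingers and side_3a above 1 N or contact force between the fingers and side_3b above 1 N).
It fails at once if the pot, the plaster mould or the loop tool is moved by more than 30 mm (distance of any of pot, mould, loop_tool from where it was at the start of the episode above 0.03 m).
It also fails if it takes over 72 s, if anything falls off the work surface, if the arm or the gripper's body presses on something with over 40 N, if the wrist force passes 120 N, or if a joint passes its speed limit or range.

## Working session

There is one attempt and no reset: what is moved stays moved. The work goes in short steps, Python scripts to look and compute and a shell command to move; the robot and the scene stay as the last step left them, time stands still between calls to the robot, and variables do not carry over. Pictures are saved under pics/ and viewed, at most 10 in all, crops included, and the job is handed in when it is done.

```bash
mkdir -p pics
python3 - <<'E'
from cell import robot
import cv2
for n in("scene","top"):
    cv2.imwrite(f"pics/{n}0.png",robot.read_camera(n)[:,:,::-1]); print(robot.camera_info(n))
s=robot.observe();print(s["time"],s["orientation"],s["gripper_width"])
E
```

```text
{'fx': 503.26799812945745, 'fy': 503.26799812945745, 'cx': 328.69929262872006, 'cy': 236.88496330842082, 'D': array([-0.05561856,  0.        ,  0.        ,  0.        ,  0.        ]), 'rvec': array([ 1.0442037 ,  2.5883275 , -0.84748365]), 'tvec': array([ 382.01606604, -287.60041285, 1128.50094551])}
{'fx': 570.102427969124, 'fy': 570.102427969124, 'cx': 314.6227913237845, 'cy': 245.80650453688224, 'D': array([0.0441489, 0.       , 0.       , 0.       , 0.       ]), 'rvec': array([ 2.16545377, -2.17869769,  0.06938447]), 'tvec': array([  13.42003228,  514.14554721, 1074.03239856])}
0.1 [[-9.51465283e-01 -3.07755482e-01 -6.14770799e-04]
 [-3.07756072e-01  9.51464091e-01  1.51101273e-03]
 [ 1.19909887e-04  1.62687561e-03 -9.99998669e-01]] 1.0048390675906436
```

View pics/scene0.png

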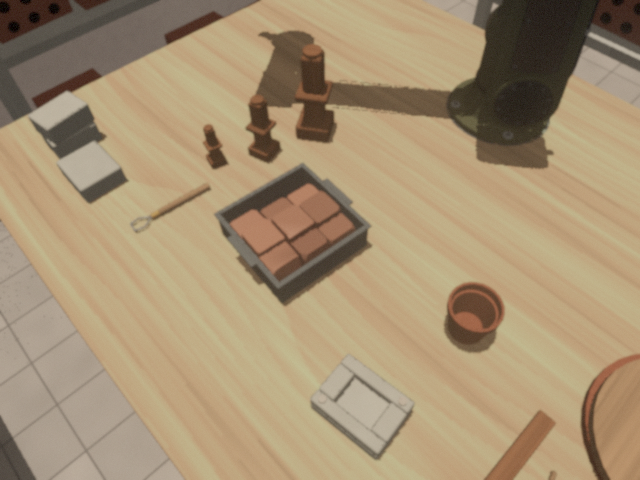

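View pics/top0.png

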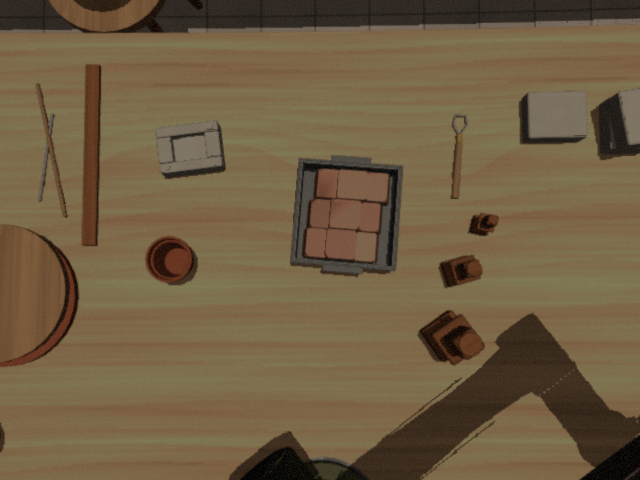

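```bash
cat > h.py <<'E'
import cv2,numpy as np
from cell import robot
def cam(n):
    c=robot.camera_info(n);K=np.array([[c["fx"],0,c["cx"]],[0,c["fy"],c["cy"]],[0,0,1]])
    return K,c["D"],c["rvec"],c["tvec"]
def ray(n,px,z):
    K,D,r,t=cam(n);R=cv2.Rodrigues(r)[0]
    u=cv2.undistortPoints(np.array(px,float).reshape(-1,1,2),K,D).reshape(-1,2)
    d=np.c_[u,np.ones(len(u))]@R;o=-R.T@t
    return o+d*((z-o[2])/d[:,2])[:,None]
def proj(n,P):
    K,D,r,t=cam(n);return cv2.projectPoints(np.array(P,float),r,t,K,D)[0].reshape(-1,2)
E
python3 - <<'E'
import cv2,numpy as np
a=cv2.imread("pics/top0.png");b=cv2.imread("pics/scene0.png")
f=lambda i,x,y,w,h,k:cv2.resize(i[y:y+h,x:x+w],(w*k,h*k),interpolation=cv2.INTER_CUBIC)
g=lambda i:np.clip(255*(i/255.)**.6,0,255).astype('uint8')
cv2.imwrite("pics/c1.png",g(f(a,280,145,130,140,4)))
o=np.zeros((400,800,3),'uint8');o[:,:400]=f(a,430,240,50,50,8);o[:,400:]=f(b,225,85,80,80,5);cv2.imwrite("pics/c2.png",g(o))
E
```

```text
(no output)
```

View pics/c1.png

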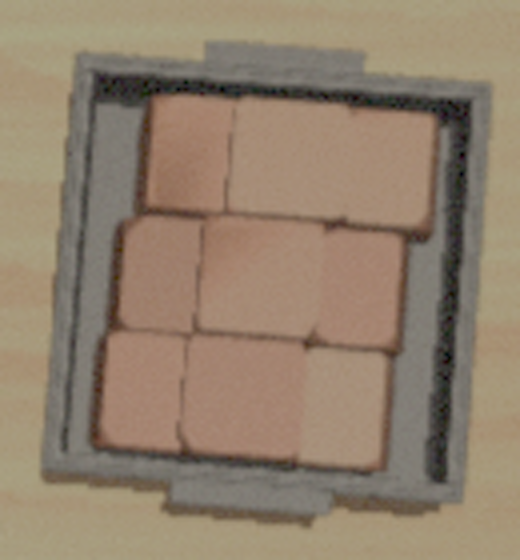

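View pics/c2.png

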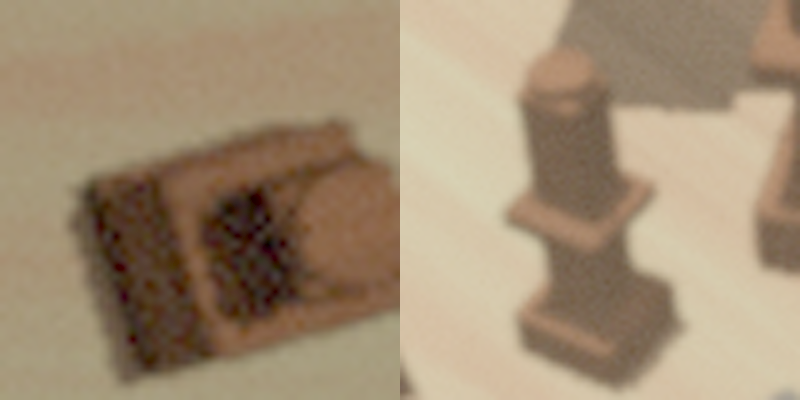

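The scene has the middle tamper at top pixel (474,268), with its sole at about (441–447, 263–287). The tub rim corners are near (299,158), (402,166), (395,270) and (290,264). The proud lumps' top centres are near (352,184), (344,214) and (341,244).

Run:
```python
from h import *
np.set_printoptions(precision=1,suppress=True)
c=lambda L,o,k:[(o[0]+x/k,o[1]+y/k) for x,y in L]
T=ray("top",c([(78,52),(490,85),(462,502),(42,475)],(280,145),4),60);print("rim",T,T.mean(0))
e=(T[0]+T[1]-T[2]-T[3]);print("tub yaw",np.arctan2(e[1],e[0]),[np.linalg.norm(T[i]-T[i-1]) for i in range(4)])
print("lumps r3,r2,r1",ray("top",c([(288,158),(260,275),(244,395)],(280,145),4),56))
print("handle top",ray("top",c([(352,228)],(430,240),8),140),ray("scene",c([(167,70)],(225,85),5),140))
S=ray("scene",c([(120,345),(225,388),(283,325)],(225,85),5),0);print("sole scene",S,"c",(S[0]+S[2])/2,[np.linalg.norm(S[i]-S[i-1]) for i in range(3)])
S=ray("top",c([(85,190),(120,380)],(430,240),8),0);d=S[1]-S[0];n=np.array([-d[1],d[0],0]);print("sole top edge",S,np.linalg.norm(d))
C=ray("top",c([(165,180),(345,125),(215,355)],(430,240),8),78);print("collar",C,(C[1]+C[2])/2,C[1]-C[0],C[2]-C[0])
```

```text
rim [[ 676.3   37.1   60. ]
 [ 658.7 -155.    60. ]
 [ 464.5 -138.9   60. ]
 [ 478.1   54.4   60. ]] [569.4 -50.6  60. ]
tub yaw -0.08505482573596206 [np.float64(198.98235010683936), np.float64(192.89831547379936), np.float64(194.9174068581856), np.float64(193.74563871882194)]
lumps r3,r2,r1 [[626.  -60.9  56. ]
 [571.  -47.3  56. ]
 [514.9 -39.3  56. ]]
handle top [[ 464.2 -261.1  140. ]] [[ 463.6 -257.5  140. ]]
sole scene [[ 491.8 -280.2    0. ]
 [ 476.3 -230.1    0. ]
 [ 435.1 -241.4    0. ]] c [ 463.5 -260.8    0. ] [np.float64(68.66145209176976), np.float64(52.49375135898147), np.float64(42.679629175996816)]
sole top edge [[ 479.3 -233.7    0. ]
 [ 433.3 -241.     0. ]] 46.55775475997042
collar [[ 477.7 -235.8   78. ]
 [ 489.9 -276.3   78. ]
 [ 438.3 -246.    78. ]] [ 464.1 -261.2   78. ] [ 12.2 -40.5   0. ] [-39.4 -10.1   0. ]
```

The rows are not in the units I measure in: shifts go in shares of 62.5 mm and turns go in shares of 2 pi rad. I convert before sending: -40 mm is -0.64, 23.2 mm is 0.3712, 0.03 rad / 6.2832 = 0.0048.

```bash
echo '[[1, [-0.64, 0.3712, 0], [0, 0, 0]], [1, [-0.64, 0.3712, 0], [0, 0, 0]], [1, [-0.64, 0.3712, 0], [0, 0, 0]], [1, [-0.64, 0.3712, 0], [0, 0, 0]], [1, [-0.64, 0.3712, 0], [0, 0, 0]], [1, [-0.64, 0.3712, 0], [0, 0, 0]], [1, [-0.64, 0.3712, 0], [0, 0, 0]], [1, [-0.64, 0.3712, 0], [0, 0, 0]], [1, [-0.64, 0.3712, 0], [0, 0, 0.0048]], [1, [0, 0, 0], [0, 0, 0]]]' > next.json && python3 -m creep next.json 40; python3 -c "
from cell import robot;s=robot.observe();print(s['orientation'],s['wrist_force'])"
```

```text
time: 1.35
position: [464.2, -259.2, 248.9]
orientation: [[-0.959, -0.282, -0.001], [-0.282, 0.959, 0.001], [0.001, 0.001, -1.0]]
wrist_force: [-0.3, 0.3, -1.4]
gripper_width: 1.003
grip_force: 0.0
[[-0.95931831 -0.28232291 -0.00146808]
 [-0.28232449  0.95931844  0.00100974]
 [ 0.00112328  0.00138313 -0.99999841]] [-0.34323186  0.30973235 -1.44541228]
```

To row units: 40 mm is 0.64, 28 mm is 0.448.

```bash
echo '[[1, [0, -0.016, 0.64], [0, 0, 0]], [1, [0, 0, 0.64], [0, 0, 0]], [1, [0, 0, 0.64], [0, 0, 0]], [1, [0, 0, 0.448], [0, 0, 0]], [1, [0, 0, 0], [0, 0, 0]], [0, [0, 0, 0], [0, 0, 0]], [0, [0, 0, 0], [0, 0, 0]], [0, [0, 0, 0], [0, 0, 0]], [0, [0, 0, 0], [0, 0, 0]], [0, [0, 0, 0], [0, 0, 0]]]' > next.json && python3 -m creep next.json 60
```

```text
time: 2.6
position: [463.7, -262.4, 103.0]
orientation: [[-0.96, -0.279, 0.001], [-0.279, 0.96, -0.0], [-0.001, -0.001, -1.0]]
wrist_force: [-1.1, 2.2, 4.6]
gripper_width: 0.319
grip_force: 60.0
```

To row units: -30 mm is -0.48, -25 mm is -0.4.

```bash
echo '[[0, [0, 0, -0.24], [0, 0, 0]], [0, [0, 0, -0.4], [0, 0, 0]], [0, [0, 0, -0.48], [0, 0, 0]], [0, [0, 0, -0.48], [0, 0, 0]], [0, [0, 0, -0.16], [0, 0, 0]], [0, [0, 0, 0], [0, 0, 0]], [0, [0, 0, 0], [0, 0, 0]]]' > next.json && python3 -m creep next.json
python3 - <<'E'
from h import *
a=robot.read_camera("scene")[:,:,::-1];cv2.imwrite("pics/l.png",a);s=robot.observe();print(s['position'],s['wrist_force'])
cv2.imwrite("pics/lc.png",cv2.resize(a[0:200,180:400],None,fx=3,fy=3))
E
```

```text
time: 3.48
position: [462.7, -262.1, 210.2]
orientation: [[-0.96, -0.279, -0.003], [-0.279, 0.96, 0.001], [0.002, 0.002, -1.0]]
wrist_force: [-0.4, 0.6, -2.7]
gripper_width: 0.327
grip_force: 59.6
[ 462.67301431 -262.1259485   210.24130016] [-0.05776024  1.05906336 -2.23885265]
```

View pics/lc.png

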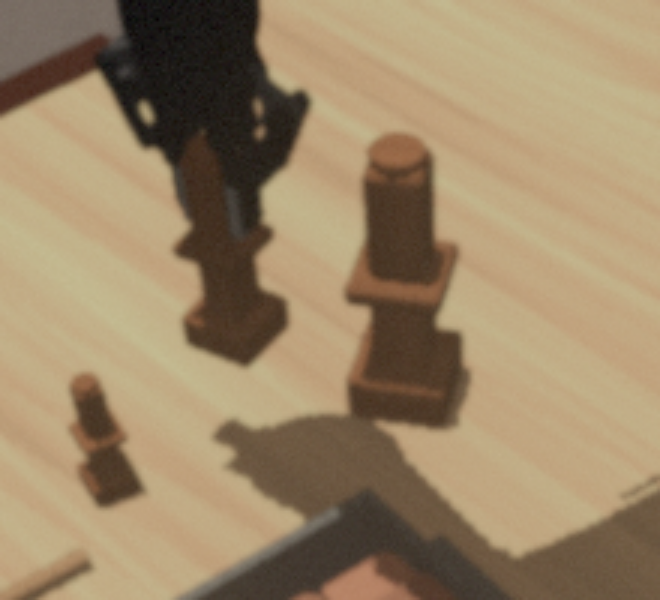

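The tamper hangs upright in the fingers at about (235,330) in the crop, with the large one still standing beside it.

To row units: 24.9 mm is 0.3984, -13.8 mm is -0.2208, 0.184 rad / 6.2832 = 0.0293.

```bash
echo '[[0, [-0.2208, 0.3984, 0], [0, 0, 0]], [0, [-0.2208, 0.3984, 0], [0, 0, 0]], [0, [-0.2208, 0.3984, 0], [0, 0, 0]], [0, [-0.2208, 0.3984, 0], [0, 0, 0]], [0, [-0.2208, 0.3984, 0], [0, 0, 0]], [0, [-0.2208, 0.3984, 0], [0, 0, 0]], [0, [-0.2208, 0.3984, 0], [0, 0, 0]], [0, [-0.2208, 0.3984, 0], [0, 0, 0]], [0, [0, 0, 0], [0, 0, 0.0293]], [0, [0, 0, 0], [0, 0, 0.0293]]]' > next.json && python3 -m creep next.json; echo '[[0, [0, 0, 0.192], [0, 0, 0]], [0, [0, 0, 0.192], [0, 0, 0]], [0, [0, 0, 0.16], [0, 0, 0]], [0, [0, 0, 0], [0, 0, 0]], [0, [0, 0, 0], [0, 0, 0]]]' > next.json && python3 -m creep next.json
python3 - <<'E'
from h import *
for n in("top","scene"):
    a=robot.read_camera(n)[:,:,::-1];cv2.imwrite(f"pics/{n}2.png",a)
s=robot.observe();print(s['wrist_force'])
a=cv2.imread("pics/scene2.png");b=cv2.imread("pics/top2.png")
cv2.imwrite("pics/c3.png",np.hstack([cv2.resize(a[130:330,200:400],None,fx=2,fy=2),cv2.resize(b[130:330,240:440],None,fx=2,fy=2)]))
E
```

```text
time: 4.78
position: [513.3, -39.8, 210.7]
orientation: [[-0.996, 0.09, -0.002], [0.09, 0.996, -0.0], [0.002, -0.0, -1.0]]
wrist_force: [0.6, 0.2, -2.7]
gripper_width: 0.323
grip_force: 59.9
time: 5.4
position: [513.8, -40.4, 178.3]
orientation: [[-0.996, 0.085, 0.0], [0.085, 0.996, -0.0], [-0.001, -0.0, -1.0]]
wrist_force: [-0.9, -0.3, -2.2]
gripper_width: 0.318
grip_force: 60.0
[ 1.13803367  1.27556143 -1.8298151 ]
```

View pics/c3.png

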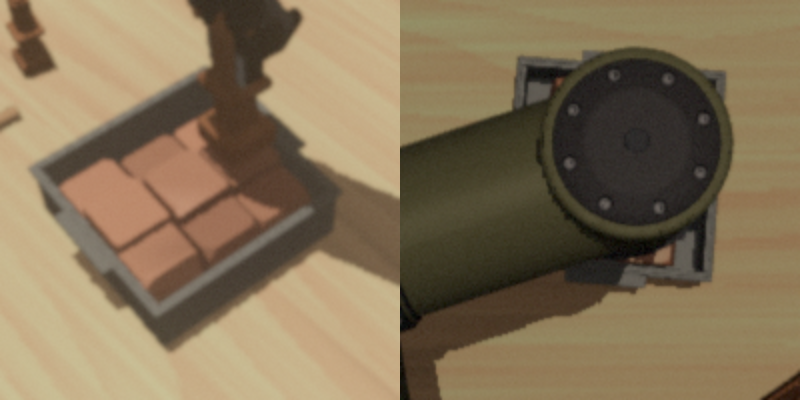

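The sole hangs over row 1's middle lump, at about (235,140) in the left half of the crop. I'll creep down from here.

To row units: 3 mm is 0.048.

```bash
echo '[[0, [0, 0, 0.048], [0, 0, 0]], [0, [0, 0, 0.048], [0, 0, 0]], [0, [0, 0, 0.048], [0, 0, 0]], [0, [0, 0, 0.048], [0, 0, 0]], [0, [0, 0, 0], [0, 0, 0]]]' > next.json && python3 -m creep next.json; echo '[[0, [0, 0, 0.024], [0, 0, 0]], [0, [0, 0, 0.024], [0, 0, 0]], [0, [0, 0, 0], [0, 0, 0]]]' > next.json && python3 -m creep next.json;echo '[[0, [0, 0, 0.024], [0, 0, 0]], [0, [0, 0, 0.024], [0, 0, 0]], [0, [0, 0, 0], [0, 0, 0]]]' > next.json && python3 -m creep next.json
```

```text
time: 6.12
position: [513.5, -40.3, 165.6]
orientation: [[-0.996, 0.085, -0.001], [0.085, 0.996, -0.0], [0.001, -0.0, -1.0]]
wrist_force: [0.2, -0.2, -2.5]
gripper_width: 0.316
grip_force: 60.0
time: 6.5
position: [513.6, -40.3, 162.8]
orientation: [[-0.996, 0.085, -0.0], [0.085, 0.996, 0.0], [0.0, 0.0, -1.0]]
wrist_force: [-0.1, -0.7, -2.7]
gripper_width: 0.321
grip_force: 60.0
time: 6.88
position: [513.8, -40.3, 160.1]
orientation: [[-0.996, 0.085, 0.0], [0.085, 0.996, 0.0], [-0.0, 0.0, -1.0]]
wrist_force: [0.7, -0.8, -1.8]
gripper_width: 0.32
grip_force: 60.1
```

To row units: 1.5 mm is 0.024.

```bash
for i in 1; do echo '[[0, [0, 0, 0.024], [0, 0, 0]], [0, [0, 0, 0.024], [0, 0, 0]], [0, [0, 0, 0], [0, 0, 0]]]' > next.json && python3 -m creep next.json; done; echo '[[0, [0, 0, 0.024], [0, 0, 0]], [0, [0, 0, 0.024], [0, 0, 0]], [0, [0, 0, 0], [0, 0, 0]]]' > next.json && python3 -m creep next.json; echo '[[0, [0, 0, 0.016], [0, 0, 0]], [0, [0, 0, 0.016], [0, 0, 0]], [0, [0, 0, 0], [0, 0, 0]]]' > next.json && python3 -m creep next.json
```

```text
time: 7.25
position: [513.9, -40.3, 157.2]
orientation: [[-0.996, 0.085, 0.001], [0.085, 0.996, 0.0], [-0.001, 0.0, -1.0]]
wrist_force: [0.5, -0.3, 0.5]
gripper_width: 0.317
grip_force: 60.4
time: 7.62
position: [513.5, -40.3, 153.6]
orientation: [[-0.996, 0.085, -0.001], [0.085, 0.996, 0.0], [0.001, 0.0, -1.0]]
wrist_force: [1.3, 0.4, -1.2]
gripper_width: 0.317
grip_force: 60.0
time: 8.0
position: [513.6, -40.3, 151.8]
orientation: [[-0.996, 0.085, -0.0], [0.085, 0.996, 0.0], [0.0, 0.0, -1.0]]
wrist_force: [0.0, -0.0, -0.5]
gripper_width: 0.328
grip_force: 60.1
```

To row units: 1 mm is 0.016.

```bash
echo '[[0, [0, 0, 0.016], [0, 0, 0]], [0, [0, 0, 0.016], [0, 0, 0]], [0, [0, 0, 0], [0, 0, 0]]]' > next.json && python3 -m creep next.json;echo '[[0, [0, 0, 0.016], [0, 0, 0]], [0, [0, 0, 0], [0, 0, 0]]]' > next.json && python3 -m creep next.json;echo '[[0, [0, 0, 0.016], [0, 0, 0]], [0, [0, 0, 0], [0, 0, 0]]]' > next.json && python3 -m creep next.json
```

```text
time: 8.38
position: [513.6, -40.3, 149.8]
orientation: [[-0.996, 0.085, -0.0], [0.085, 0.996, 0.0], [0.0, 0.0, -1.0]]
wrist_force: [-0.0, -0.1, -0.2]
gripper_width: 0.322
grip_force: 60.1
time: 8.62
position: [513.6, -40.3, 148.9]
orientation: [[-0.996, 0.085, -0.0], [0.085, 0.996, 0.0], [0.0, 0.0, -1.0]]
wrist_force: [1.2, -0.3, 0.3]
gripper_width: 0.322
grip_force: 60.2
time: 8.88
position: [513.6, -40.3, 148.0]
orientation: [[-0.996, 0.085, -0.0], [0.085, 0.996, 0.0], [0.0, 0.0, -1.0]]
wrist_force: [0.2, 0.3, 0.0]
gripper_width: 0.319
grip_force: 60.4
```

To row units: 0.7 mm is 0.0112.

```bash
echo '[[0, [0, 0, 0.0112], [0, 0, 0]], [0, [0, 0, 0], [0, 0, 0]]]' > next.json && python3 -m creep next.json;echo '[[0, [0, 0, 0.0112], [0, 0, 0]], [0, [0, 0, 0], [0, 0, 0]]]' > next.json && python3 -m creep next.json;echo '[[0, [0, 0, 0.0112], [0, 0, 0]], [0, [0, 0, 0], [0, 0, 0]]]' > next.json && python3 -m creep next.json
```

```text
time: 9.12
position: [513.7, -40.3, 148.0]
orientation: [[-0.996, 0.085, 0.001], [0.085, 0.996, -0.0], [-0.001, -0.0, -1.0]]
wrist_force: [-1.8, -0.2, 4.8]
gripper_width: 0.324
grip_force: 60.9
time: 9.38
position: [513.8, -40.4, 147.9]
orientation: [[-0.996, 0.085, 0.001], [0.085, 0.996, -0.0], [-0.001, -0.0, -1.0]]
wrist_force: [-2.9, 2.4, 8.6]
gripper_width: 0.324
grip_force: 61.4
time: 9.62
position: [513.9, -40.4, 147.9]
orientation: [[-0.996, 0.085, 0.002], [0.085, 0.996, -0.0], [-0.002, -0.0, -1.0]]
wrist_force: [-5.2, 1.9, 11.2]
gripper_width: 0.326
grip_force: 61.8
```

To row units: 0.4 mm is 0.0064.

```bash
echo '[[0, [0, 0, 0.0064], [0, 0, 0]], [0, [0, 0, 0], [0, 0, 0]], [0, [0, 0, 0], [0, 0, 0]], [0, [0, 0, 0], [0, 0, 0]]]' > next.json && python3 -m creep next.json;echo '[[0, [0, 0, -0.048], [0, 0, 0]], [0, [0, 0, -0.16], [0, 0, 0]], [0, [0, 0, -0.16], [0, 0, 0]], [0, [0, 0, 0], [0, 0, 0]], [0, [0, 0, 0], [0, 0, 0]]]' > next.json && python3 -m creep next.json
```

```text
time: 10.12
position: [513.9, -40.4, 147.9]
orientation: [[-0.996, 0.085, 0.002], [0.085, 0.996, -0.0], [-0.002, -0.0, -1.0]]
wrist_force: [-4.9, 2.5, 13.0]
gripper_width: 0.321
grip_force: 61.9
time: 10.75
position: [513.5, -40.2, 168.1]
orientation: [[-0.996, 0.085, -0.001], [0.085, 0.996, 0.0], [0.001, 0.0, -1.0]]
wrist_force: [-0.7, -0.2, -2.5]
gripper_width: 0.319
grip_force: 60.0
```

To row units: -19.4 mm is -0.3104, -19 mm is -0.304.

```bash
echo '[[0, [-0.304, -0.016, 0], [0, 0, 0]], [0, [-0.304, -0.016, 0], [0, 0, 0]], [0, [-0.3104, -0.0144, 0], [0, 0, 0]], [0, [0, 0, 0], [0, 0, 0]], [0, [0, 0, 0], [0, 0, 0]]]' > next.json && python3 -m creep next.json;echo '[[0, [0, 0, 0.024], [0, 0, 0]], [0, [0, 0, 0.024], [0, 0, 0]], [0, [0, 0, 0.024], [0, 0, 0]], [0, [0, 0, 0.024], [0, 0, 0]], [0, [0, 0, 0], [0, 0, 0]]]' > next.json && python3 -m creep next.json;echo '[[0, [0, 0, 0.024], [0, 0, 0]], [0, [0, 0, 0.024], [0, 0, 0]], [0, [0, 0, 0.024], [0, 0, 0]], [0, [0, 0, 0], [0, 0, 0]]]' > next.json && python3 -m creep next.json
```

```text
time: 11.38
position: [570.1, -48.0, 168.0]
orientation: [[-0.996, 0.085, -0.001], [0.085, 0.996, 0.0], [0.001, -0.0, -1.0]]
wrist_force: [-0.3, 0.1, -3.1]
gripper_width: 0.321
grip_force: 59.9
time: 12.0
position: [570.6, -48.1, 162.6]
orientation: [[-0.996, 0.085, 0.0], [0.085, 0.996, 0.0], [-0.0, 0.0, -1.0]]
wrist_force: [0.4, 0.8, -1.4]
gripper_width: 0.323
grip_force: 60.1
time: 12.5
position: [570.8, -48.1, 158.0]
orientation: [[-0.996, 0.085, 0.0], [0.085, 0.996, 0.0], [-0.0, 0.0, -1.0]]
wrist_force: [0.9, 0.5, 0.6]
gripper_width: 0.321
grip_force: 60.3
```

To row units: 1.5 mm is 0.024.

```bash
echo '[[0, [0, 0, 0.024], [0, 0, 0]], [0, [0, 0, 0.024], [0, 0, 0]], [0, [0, 0, 0.024], [0, 0, 0]], [0, [0, 0, 0.024], [0, 0, 0]], [0, [0, 0, 0], [0, 0, 0]]]' > next.json && python3 -m creep next.json;echo '[[0, [0, 0, 0.016], [0, 0, 0]], [0, [0, 0, 0.016], [0, 0, 0]], [0, [0, 0, 0], [0, 0, 0]]]' > next.json && python3 -m creep next.json;echo '[[0, [0, 0, 0.016], [0, 0, 0]], [0, [0, 0, 0], [0, 0, 0]]]' > next.json && python3 -m creep next.json
```

```text
time: 13.12
position: [570.5, -48.0, 151.6]
orientation: [[-0.996, 0.085, -0.001], [0.085, 0.996, 0.0], [0.001, 0.0, -1.0]]
wrist_force: [0.9, 0.1, -1.1]
gripper_width: 0.317
grip_force: 60.2
time: 13.5
position: [570.6, -48.0, 149.9]
orientation: [[-0.996, 0.085, -0.0], [0.085, 0.996, 0.0], [0.0, 0.0, -1.0]]
wrist_force: [-0.4, 0.8, -0.8]
gripper_width: 0.325
grip_force: 60.2
time: 13.75
position: [570.6, -48.0, 148.9]
orientation: [[-0.996, 0.085, -0.0], [0.085, 0.996, 0.0], [0.0, 0.0, -1.0]]
wrist_force: [1.2, 0.6, -0.5]
gripper_width: 0.323
grip_force: 60.2
```

```bash
echo '[[0, [0, 0, 0.016], [0, 0, 0]], [0, [0, 0, 0], [0, 0, 0]]]' > next.json && python3 -m creep next.json;echo '[[0, [0, 0, 0.016], [0, 0, 0]], [0, [0, 0, 0], [0, 0, 0]]]' > next.json && python3 -m creep next.json;echo '[[0, [0, 0, 0.016], [0, 0, 0]], [0, [0, 0, 0], [0, 0, 0]]]' > next.json && python3 -m creep next.json
```

```text
time: 14.0
position: [570.6, -48.0, 148.0]
orientation: [[-0.996, 0.085, 0.0], [0.085, 0.996, 0.0], [-0.0, 0.0, -1.0]]
wrist_force: [0.0, 1.1, 1.2]
gripper_width: 0.324
grip_force: 60.4
time: 14.25
position: [570.7, -48.1, 148.0]
orientation: [[-0.996, 0.085, 0.001], [0.085, 0.996, -0.0], [-0.001, -0.0, -1.0]]
wrist_force: [-2.4, 1.1, 5.2]
gripper_width: 0.32
grip_force: 61.1
time: 14.5
position: [570.8, -48.2, 148.0]
orientation: [[-0.996, 0.085, 0.002], [0.085, 0.996, -0.0], [-0.002, -0.0, -1.0]]
wrist_force: [-4.5, 1.7, 8.9]
gripper_width: 0.323
grip_force: 61.5
```

To row units: 0.9 mm is 0.0144.

```bash
echo '[[0, [0, 0, 0.0144], [0, 0, 0]], [0, [0, 0, 0], [0, 0, 0]], [0, [0, 0, 0], [0, 0, 0]], [0, [0, 0, 0], [0, 0, 0]]]' > next.json && python3 -m creep next.json;echo '[[0, [0, 0, -0.064], [0, 0, 0]], [0, [0, 0, -0.16], [0, 0, 0]], [0, [0, 0, -0.16], [0, 0, 0]], [0, [0, 0, 0], [0, 0, 0]], [0, [-0.304, -0.0432, 0], [0, 0, 0]], [0, [-0.304, -0.0432, 0], [0, 0, 0]], [0, [-0.2992, -0.0416, 0], [0, 0, 0]], [0, [0, 0, 0], [0, 0, 0]], [0, [0, 0, 0], [0, 0, 0]]]' > next.json && python3 -m creep next.json;echo '[[0, [0, 0, 0.024], [0, 0, 0]], [0, [0, 0, 0.024], [0, 0, 0]], [0, [0, 0, 0.024], [0, 0, 0]], [0, [0, 0, 0.024], [0, 0, 0]], [0, [0, 0, 0], [0, 0, 0]]]' > next.json && python3 -m creep next.json;echo '[[0, [0, 0, 0.024], [0, 0, 0]], [0, [0, 0, 0.024], [0, 0, 0]], [0, [0, 0, 0.024], [0, 0, 0]], [0, [0, 0, 0], [0, 0, 0]]]' > next.json && python3 -m creep next.json
```

```text
time: 15.0
position: [570.9, -48.1, 148.0]
orientation: [[-0.996, 0.085, 0.002], [0.085, 0.996, -0.0], [-0.002, -0.0, -1.0]]
wrist_force: [-5.1, 2.3, 11.9]
gripper_width: 0.325
grip_force: 61.9
time: 16.12
position: [626.0, -60.8, 168.6]
orientation: [[-0.996, 0.085, -0.001], [0.085, 0.996, 0.0], [0.001, 0.0, -1.0]]
wrist_force: [-0.6, 0.5, -2.5]
gripper_width: 0.319
grip_force: 59.9
time: 16.75
position: [626.3, -60.8, 162.9]
orientation: [[-0.996, 0.085, -0.0], [0.085, 0.996, 0.0], [0.0, 0.0, -1.0]]
wrist_force: [0.6, -0.9, -2.1]
gripper_width: 0.318
grip_force: 59.9
time: 17.25
position: [626.3, -60.8, 158.4]
orientation: [[-0.996, 0.085, -0.0], [0.085, 0.996, 0.0], [0.0, 0.0, -1.0]]
wrist_force: [-0.1, 0.5, -2.8]
gripper_width: 0.314
grip_force: 60.1
```

To row units: 1.5 mm is 0.024.

```bash
echo '[[0, [0, 0, 0.024], [0, 0, 0]], [0, [0, 0, 0.024], [0, 0, 0]], [0, [0, 0, 0.024], [0, 0, 0]], [0, [0, 0, 0.024], [0, 0, 0]], [0, [0, 0, 0], [0, 0, 0]]]' > next.json && python3 -m creep next.json;echo '[[0, [0, 0, 0.016], [0, 0, 0]], [0, [0, 0, 0.016], [0, 0, 0]], [0, [0, 0, 0], [0, 0, 0]]]' > next.json && python3 -m creep next.json;echo '[[0, [0, 0, 0.016], [0, 0, 0]], [0, [0, 0, 0], [0, 0, 0]]]' > next.json && python3 -m creep next.json
```

```text
time: 17.88
position: [626.5, -60.8, 152.4]
orientation: [[-0.996, 0.085, 0.0], [0.085, 0.996, 0.0], [-0.0, 0.0, -1.0]]
wrist_force: [1.1, 0.6, -0.8]
gripper_width: 0.317
grip_force: 60.2
time: 18.25
position: [626.4, -60.8, 150.4]
orientation: [[-0.996, 0.085, -0.0], [0.085, 0.996, 0.0], [0.0, 0.0, -1.0]]
wrist_force: [0.1, 0.7, -0.1]
gripper_width: 0.317
grip_force: 60.2
time: 18.5
position: [626.4, -60.8, 149.5]
orientation: [[-0.996, 0.085, -0.0], [0.085, 0.996, 0.0], [0.0, 0.0, -1.0]]
wrist_force: [0.5, 0.0, 0.2]
gripper_width: 0.32
grip_force: 60.4
```

To row units: 1 mm is 0.016.

```bash
echo '[[0, [0, 0, 0.016], [0, 0, 0]], [0, [0, 0, 0], [0, 0, 0]]]' > next.json && python3 -m creep next.json;echo '[[0, [0, 0, 0.016], [0, 0, 0]], [0, [0, 0, 0], [0, 0, 0]]]' > next.json && python3 -m creep next.json;echo '[[0, [0, 0, 0.016], [0, 0, 0]], [0, [0, 0, 0], [0, 0, 0]]]' > next.json && python3 -m creep next.json
```

```text
time: 18.75
position: [626.4, -60.8, 148.4]
orientation: [[-0.996, 0.085, -0.0], [0.085, 0.996, 0.0], [0.0, 0.0, -1.0]]
wrist_force: [0.1, -0.9, 1.3]
gripper_width: 0.318
grip_force: 60.2
time: 19.0
position: [626.4, -60.9, 148.0]
orientation: [[-0.996, 0.085, 0.0], [0.085, 0.996, -0.0], [-0.0, -0.0, -1.0]]
wrist_force: [-2.4, 0.8, 3.4]
gripper_width: 0.319
grip_force: 60.8
time: 19.25
position: [626.5, -60.9, 148.0]
orientation: [[-0.996, 0.085, 0.001], [0.085, 0.996, -0.0], [-0.001, -0.0, -1.0]]
wrist_force: [-3.2, 1.2, 6.6]
gripper_width: 0.318
grip_force: 61.3
```

```bash
echo '[[0, [0, 0, 0.016], [0, 0, 0]], [0, [0, 0, 0.0096], [0, 0, 0]], [0, [0, 0, 0], [0, 0, 0]], [0, [0, 0, 0], [0, 0, 0]], [0, [0, 0, 0], [0, 0, 0]], [0, [0, 0, 0], [0, 0, 0]]]' > next.json && python3 -m creep next.json;echo '[[0, [0, 0, -0.064], [0, 0, 0]], [0, [0, 0, -0.192], [0, 0, 0]], [0, [0, 0, -0.32], [0, 0, 0]], [0, [0, 0, -0.4], [0, 0, 0]], [0, [0, 0, 0], [0, 0, 0]], [0, [0, 0, 0], [0, 0, 0]]]' > next.json && python3 -m creep next.json
```

```text
time: 20.0
position: [626.6, -61.0, 148.0]
orientation: [[-0.996, 0.085, 0.002], [0.085, 0.996, -0.001], [-0.002, -0.0, -1.0]]
wrist_force: [-4.8, 2.5, 12.2]
gripper_width: 0.322
grip_force: 61.9
time: 20.75
position: [626.2, -60.7, 205.1]
orientation: [[-0.996, 0.085, -0.001], [0.085, 0.996, 0.001], [0.001, 0.001, -1.0]]
wrist_force: [-0.1, 0.5, -3.5]
gripper_width: 0.322
grip_force: 60.1
```

To row units: -35.8 mm is -0.5728, 24.2 mm is 0.3872.

```bash
echo '[[0, [0.3872, -0.5728, 0], [0, 0, 0]], [0, [0.3872, -0.5728, 0], [0, 0, 0]], [0, [0.3872, -0.5728, 0], [0, 0, 0]], [0, [0.3872, -0.5728, 0], [0, 0, 0]], [0, [0.3872, -0.5728, 0], [0, 0, 0]], [0, [0.3872, -0.5696, 0], [0, 0, 0]], [0, [0, 0, 0], [0, 0, 0]], [0, [0, 0, 0], [0, 0, 0]]]' > next.json && python3 -m creep next.json
python3 - <<'E'
from h import *
for n in("top","scene"):
    a=robot.read_camera(n)[:,:,::-1];cv2.imwrite(f"pics/{n}3.png",a)
a=cv2.imread("pics/scene3.png");b=cv2.imread("pics/top3.png")
cv2.imwrite("pics/c4.png",np.hstack([cv2.resize(a[150:310,210:370],(480,480)),cv2.resize(b[140:300,260:360],(300,480))]))
E
```

```text
time: 21.75
position: [463.2, -262.1, 205.0]
orientation: [[-0.996, 0.086, -0.001], [0.086, 0.996, 0.001], [0.001, 0.001, -1.0]]
wrist_force: [-0.4, 1.1, -2.7]
gripper_width: 0.322
grip_force: 60.1
```

View pics/c4.png

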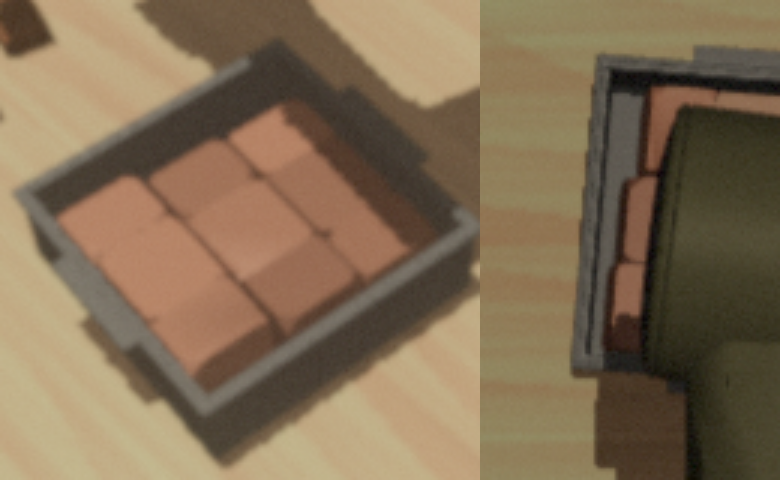

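In the left half, all nine tops lie level: the middle column at about (165,270), (250,225) and (335,195) is flush with its neighbours. Next I'll put the tamper back.

To row units: 30 mm is 0.48, 25 mm is 0.4.

```bash
echo '[[0, [0, 0, 0.48], [0, 0, 0]], [0, [0, 0, 0.48], [0, 0, 0]], [0, [0, 0, 0.4], [0, 0, 0]], [0, [0, 0, 0.16], [0, 0, 0]], [0, [0, 0, 0.064], [0, 0, 0]], [0, [0, 0, 0], [0, 0, 0]]]' > next.json && python3 -m creep next.json;echo '[[0, [0, 0, 0.016], [0, 0, 0]], [0, [0, 0, 0.016], [0, 0, 0]], [0, [0, 0, 0.016], [0, 0, 0]], [0, [0, 0, 0], [0, 0, 0]]]' > next.json && python3 -m creep next.json
```

```text
time: 22.6
position: [464.0, -262.3, 107.7]
orientation: [[-0.996, 0.085, 0.001], [0.085, 0.996, -0.0], [-0.001, -0.0, -1.0]]
wrist_force: [-0.1, 0.5, -2.4]
gripper_width: 0.323
grip_force: 60.0
time: 23.1
position: [463.4, -262.3, 103.9]
orientation: [[-0.996, 0.085, -0.0], [0.085, 0.996, 0.0], [0.0, 0.0, -1.0]]
wrist_force: [0.1, -0.2, -2.2]
gripper_width: 0.325
grip_force: 60.0
```

To row units: 0.7 mm is 0.0112, 0.5 mm is 0.008.

```bash
echo '[[0, [0, 0, 0.0112], [0, 0, 0]], [0, [0, 0, 0.008], [0, 0, 0]], [0, [0, 0, 0], [0, 0, 0]]]' > next.json && python3 -m creep next.json
```

```text
time: 23.48
position: [463.5, -262.3, 103.0]
orientation: [[-0.996, 0.085, 0.0], [0.085, 0.996, -0.0], [-0.0, -0.0, -1.0]]
wrist_force: [-1.2, 0.7, -0.1]
gripper_width: 0.318
grip_force: 60.4
```

Seated on the bench; release and rise.

To row units: -40 mm is -0.64, -35 mm is -0.56.

```bash
echo '[[0.4, [0, 0, 0], [0, 0, 0]], [0.6, [0, 0, 0], [0, 0, 0]], [1, [0, 0, 0], [0, 0, 0]], [1, [0, 0, 0], [0, 0, 0]], [1, [0, 0, 0], [0, 0, 0]], [1, [0, 0, 0], [0, 0, 0]]]' > next.json && python3 -m creep next.json 20;echo '[[1, [0, 0, -0.16], [0, 0, 0]], [1, [0, 0, -0.4], [0, 0, 0]], [1, [0, 0, -0.56], [0, 0, 0]], [1, [0, 0, -0.64], [0, 0, 0]], [1, [0.48, -0.48, 0], [0, 0, 0]], [1, [0.64, -0.48, 0], [0, 0, 0]], [1, [0.64, -0.48, 0], [0, 0, 0]], [1, [0, 0, 0], [0, 0, 0]], [1, [0, 0, 0], [0, 0, 0]]]' > next.json && python3 -m creep next.json
python3 - <<'E'
from h import *
for n in("top","scene"):
    a=robot.read_camera(n)[:,:,::-1];cv2.imwrite(f"pics/{n}4.png",a)
cv2.imwrite("pics/c5.png",np.hstack([cv2.resize(cv2.imread("pics/scene4.png"),(400,300)),cv2.resize(cv2.imread("pics/top4.png"),(400,300))]))
E
```

```text
time: 24.22
position: [463.5, -262.3, 102.8]
orientation: [[-0.996, 0.085, -0.0], [0.085, 0.996, 0.0], [0.0, 0.0, -1.0]]
wrist_force: [0.8, -0.4, -0.1]
gripper_width: 0.996
grip_force: 0.0
time: 25.35
position: [346.3, -342.7, 213.4]
orientation: [[-0.996, 0.086, 0.001], [0.086, 0.996, -0.0], [-0.001, -0.0, -1.0]]
wrist_force: [-0.0, 0.4, 0.5]
gripper_width: 1.0
grip_force: 0.0
```

View pics/c5.png

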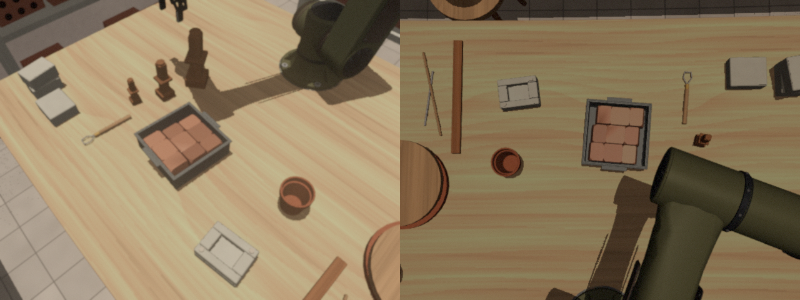

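The left half shows the tamper standing upright at about (163,80). The lumps are level, the bystanders haven't moved and the gripper is clear, so I'm handing in.

```bash
python3 -c "
from cell import robot;print(robot.hand_in())"
```

```text
the job is handed in; nothing more can be done
None
```

I handed the job in at about 25 s: the three proud lumps are pressed home at about 15 N each, the nine look level in the pictures, and the middle-sized tamper stands upright and released; the hand-in returned no verdict.

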